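Open a double-latched slide-tray carrier and hold its gate wide

ROBOT

A 7-joint arm with a two-finger parallel gripper is mounted at the origin on the work surface. World frame = base frame: x ahead of the robot, y to its left, z up, the work surface at z = 0. Lengths are in m, angles in rad, forces in N, time in s.
With the tool pointing down it reaches from about 0.425 to 0.925 m from the base axis. Payload 6.8 kg.
Tool frame: the origin (TCP) lies at the very end of the fingers, on their centre line; the grasp point (between the pads) lies 19 mm behind it; z points along the fingers, x is the direction in which the jaws open and shut, and the axes are right-handed (so a half turn about z gives the same grasp; the last joint's range is limited). The gripper opens to 85 mm and grips with 20 to 120 N. Pads are 22 mm wide; open, the fingers measure 114 mm over their backs; the gripper's body (76 mm by 85 mm) begins 54 mm behind the grasp point. The pads swing forward as they close: fully open they stand 13 mm farther back than shut.
Start: joints at [-1.259, 0.477, 0.022, 1.555, -0.011, 1.109, -0.083], TCP at [0.275, 0.616, 0.231] pointing down, gripper open.
Joint ranges: [-2.96, 2.96], [-0.34, 2.1], [-1.41, 1.46], [0.24, 2.44], [-1.37, 4.51], [0.17, 1.92], [-2.96, 2.96]. Speed limits (rad/s): [2.39, 2.39, 3.14, 3.14, 3.14, 3.14, 3.14].

INTERFACE

Orientations are given as a rotation vector (axis times angle).
In Python, from bench import get_obs, imaging, hand_in gives the robot as it stands.
- The arm moves only by the tool send_rows, never from a script. Its argument "motion" is a list of rows, each an object with "dp": the shift along the world's x, y, z in m, a list of three; "rot": the turn, a rotation vector about the world's x, y, z in rad, a list of three; "grip": the finger opening in m, from 0 to 0.0854. In form: [{"dp": [dx, dy, dz], "rot": [ax, ay, az], "grip": grip}, ...]. A call has 1 to 20 rows; each row shifts and turns the pose as measured when the row begins; what a row does not reach is not made up. A row lasts 1/8 s, in which the tool goes at most 62.5 mm and 10.7 degrees, less where a joint would pass 70% of its speed; a pose out of reach is approached as far as the arm can. A call is refused whole if a number of a shift passes 0.0625 or a number of a turn 0.188, either way. A call with a gripper value outside its range is refused whole. The fingers move at their own pace and stop on an object; "grip_force" is the grip in N (left out, the last holds). Time passes only in rows, so rows that do not move let the fingers close. It gives the time, the measured TCP pose, the force and the opening at its end, in the units of the state.
- get_obs(): the state, without advancing time (a new reading comes with each control period).
- imaging.grab_frame(name): name is "side" or "top" or "wrist"; returns a dict with "img" (420x560x3 uint8, red, green, blue), "fx", "fy", "cx", "cy" (pixels), "R" (3x3) and "t" (3): a world point X has camera coordinates R X + t. Camera axes: x right, y down, z forward; pixel columns grow to the right and rows downward; lengths in m; the calibration is good to about 2 mm. A picture is of the moment at which its call begins. There is no depth.
- hand_in(): hands the job in, once; it reports no verdict.
The state is a dict: "clock": time; "joints": joint angles; "qvel": joint speeds; "tau": joint torques, N m; "tcp_pos": TCP position; "orientation": TCP orientation; "contact_force": force on the tool from outside, world axes, zero at the start; "moment": the same for the moment, N m; "grip_width": finger opening in m.
Only numpy, scipy, OpenCV 4.12 (cv2) and the standard library are available. Lean on these libraries where they do the work, as an engineer would, in place of code of your own. Each camera call takes 0.05 s, during which the arm holds its last target. There are 200 camera calls.

TASK

Open the gate of the white slide-tray carrier for a colleague who is about to draw out the trays: squeeze the main catch on the carrier's fixed front so that the gate springs ajar, let that catch go, then squeeze the catch on the gate itself and swing the gate past the click of its hinge until it stands wide open, square to the carrier's front or a little further. The gate closes by itself, so finish while still gripping its squeezed catch, holding the gate wide and still; leave everything else on the bench as it stands.

Things in the scene. Friction and masses are not known exactly. Their poses are not given: they have to be found in the camera images.
- carrier: white metal carrier with four trays of slides, 235 deep, 286 wide, roof 126 high, fixed to the bench. Origin: on the bench, under the gate's vertical hinge axis. x points from its front (x = 0) into it, y to the left seen from in front, z up. The gate closes the front from y = 0 (hinge) to y = -190 and opens outwards, to -x; a fixed front with the main catch on it spans y = -200 to -272
- gate_hinge (a point): point on the gate's vertical hinge axis, 164 above the bench, right above the carrier's origin
- gate_swing (a joint): gate angle, rad: 0.01 shut, 0.11 ajar on its own catch, 1.57 square to the front, 1.9 hinge stop; grows clockwise seen from above (free end from the carrier's -y towards -x). Self-closing: takes about 2 N at the gate's catch to hold wide, swings back if let go. A click at 0.84 takes about 4 N at that catch to push through and is past by 1.2
- main_catch (a point): centre of the main catch's two black upright tabs, 164 above the bench (carrier frame 0, -235, 164). Tabs from 144 (top of a 26 x 62 housing) to 184 above the bench, each 4 thick and 22 wide along the carrier's x, side by side along its y, 46 over their outer faces. Pinched along that y both move in 10, geared together, to 26 over all; 2.5 rising to 5 N per tab; they spring back
- main_squeeze (a joint): how far each tab of the main catch is squeezed in, m: 0 at rest, 0.010 fully in. From about 0.006 its bolt lets the gate go, and a plunger springs the gate ajar to 0.11 rad, where the bolt of the gate's own catch stops it
- gate: white wire gate, 190 wide, top rail 130 above the bench, about 0.3 kg. Origin: on the bench on the hinge axis; its axes are the carrier's when shut and turn with the gate: its free end lies to its -y
- gate_catch (a point): centre of the two black tabs on the gate's top rail, 164 above the bench, 110 from the hinge axis (gate frame 0, -110, 164). Same size, height, housing and springs as the main catch; the tabs are side by side along the gate's own y and pinched along it, a line that turns with the gate. Gripped and squeezed it serves as the gate's handle; the grip must turn with the gate
- gate_squeeze (a joint): how far each tab of the gate's catch is squeezed in, m: 0 at rest, 0.010 fully in. From about 0.007 its bolt is clear of the keeper, a steel loop on the carrier (47 out from the front at y = -198 to -221, top 122 above the bench); with the gate ajar it is then free to swing
- slide_box: cardboard box of slides, 85 x 62 x 34, lying on the carrier's roof; origin centre of underside
- dropper: amber dropper bottle, 34 across, 94 tall, standing before the carrier's fixed front; origin centre of underside
- petri_dishes: stack of three glass dishes, 95 across, 50 tall, standing in front of the carrier, outside the gate's swing; origin centre of underside
- objective_case: black screw-capped case, 40 across, 65 tall, beside the carrier's left side; origin centre of underside
- stain_bottle: amber reagent bottle, 60 across, 140 tall; origin centre of underside
- beaker: glass beaker, 66 across, 85 tall; origin centre of underside
- staining_jar: square lidded glass staining jar, 56 wide, 98 tall; origin centre of underside

How it is judged:
On the way, in this order (a step that is already met when the one before it is completed fails the run):
1. the main catch is squeezed and the gate springs ajar as far as its own catch lets it (value of joint main_squeeze above 0.005 m and value of joint gate_swing between 0.08 and 0.14 rad), for 0.1 s.
2. the main catch is let go and the gate's own catch squeezed (value of joint main_squeeze below 0.003 m and value of joint gate_squeeze above 0.006 m and value of joint gate_swing above 0.05 rad), for 0.1 s.
3. the gate is swung past its click (value of joint gate_swing above 1.2 rad), for 0.1 s.
At the end, for the whole second after the job is handed in: the gate stands wide, at least 1.45 rad (83 degrees) open and moving slower than 0.2 rad/s, the fingers press on it with more than 2 N and keep its own catch squeezed by more than 5 mm (value of joint gate_swing above 1.45 rad and velocity of joint gate_swing between -0.2 and 0.2 rad/s and value of joint gate_squeeze above 0.005 m and contact force between the fingers and gate above 2 N); the arm keeps its last pose, push and grip.
It fails at once if something else on the bench is moved by more than 30 mm (distance of any of slide_box, dropper, petri_dishes, objective_case, stain_bottle, beaker, staining_jar from where it was at the start of the episode above 0.03 m).
It also fails if it takes over 48 s, if anything falls off the work surface, if the arm or the gripper's body presses on something with over 40 N, if the wrist force passes 120 N, or if a joint passes its speed limit or range.

## Working session

There is one attempt and no reset: what is moved stays moved. The work goes in short steps, Python scripts to look and compute and a tool call to move; the robot and the scene stay as the last step left them, time stands still between calls to the robot, and variables do not carry over. Pictures are saved under pics/ and viewed, about 8 in all and at most 12, crops included, and the job is handed in when it is done.

Besides the shell and the picture viewer there is one more tool, called as a command line: name --argument value ..., lists and objects as JSON in quotes. send_rows: Moves the arm, as the interface text tells. Its arguments: {"type":"object","properties":{"motion":{"type":"array","items":{"type":"object","properties":{"dp":{"type":"array","items":{"type":"number"}},"rot":{"type":"array","items":{"type":"number"}},"grip":{"type":"number"}}}},"grip_force":{"type":"number"}},"required":["motion"]}

```bash
ls; mkdir -p pics; python3 - <<'E'
from bench import get_obs, imaging
import cv2,pickle
print(get_obs())
for n in ("side","top"):
    f=imaging.grab_frame(n); cv2.imwrite(f"pics/{n}0.png",f["img"][:,:,::-1]); pickle.dump(f,open(f"{n}0.pkl","wb"))
    print(n,f["fx"],f["cx"],f["cy"],f["R"],f["t"])
E
```

```text
pics
{'clock': 0.0, 'joints': array([-1.25909802,  0.47781363,  0.02232135,  1.5564355 , -0.01147833,
        1.10930057, -0.08309812]), 'qvel': array([ 0.00115986, -0.00012564, -0.00068069, -0.00088164,  0.00109182,
       -0.00204554,  0.0018717 ]), 'tau': array([ 2.87454204e-04, -5.96457553e+01,  1.60771083e+00, -2.81198072e+01,
        1.24144630e-02,  9.13322379e-03,  1.09152538e-05]), 'tcp_pos': array([0.27488379, 0.61585226, 0.23032303]), 'orientation': array([ 2.63456833e+00,  1.70928045e+00, -2.27567589e-03]), 'contact_force': array([-0.09159396,  0.16768665,  0.14162114]), 'moment': array([-0.05521348, -0.00310956,  0.00796027]), 'grip_width': 0.08508284301206342}
side 489.910373421684 278.2221230344128 207.90802723039866 [[ 0.37868748 -0.92550728  0.00566277]
 [-0.62401696 -0.25983649 -0.73694493]
 [ 0.6835193   0.27553815 -0.67592906]] [-0.21725613  0.46395178  1.06787041]
top 483.8031048412573 275.32124039202984 209.0790481504623 [[ 0.00962354 -0.99993644  0.00587328]
 [-0.99331365 -0.01023523 -0.11499235]
 [ 0.11504516 -0.00472738 -0.99334901]] [-0.02797551  0.58225942  1.35462828]
```

View pics/top0.png

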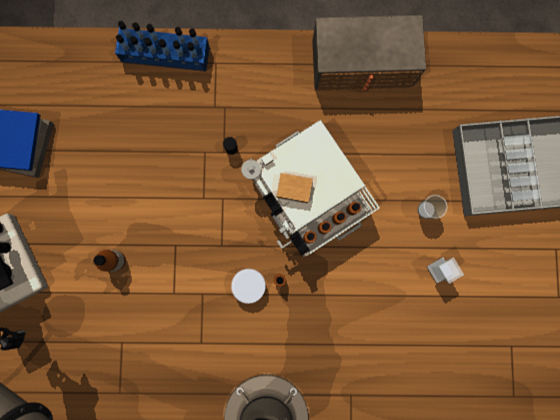

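View pics/side0.png

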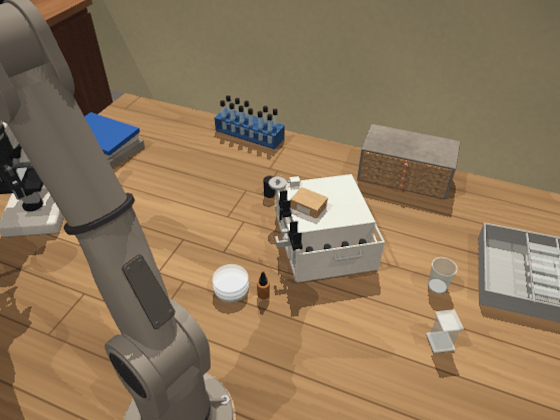

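Top: carrier roof around (315,180), gate catch about (272,204), main catch about (298,241), dishes (248,286), dropper (280,282), objective case (231,146). Side: catches at about (285,207) and (295,237). I'll zoom in on both and use the black tabs for two-view triangulation.

```bash
python3 - <<'E'
import cv2,numpy as np
a=cv2.imread("pics/top0.png")[145:265,230:390]; b=cv2.imread("pics/side0.png")[165:285,250:390]
cv2.imwrite("pics/crop0.png",np.hstack([cv2.resize(a,None,fx=2.6,fy=4.0*0.65*1.0,interpolation=2) , cv2.resize(b,None,fx=2.6,fy=2.6,interpolation=2)]))
for n,im,(r0,r1,c0,c1) in(("top",cv2.imread("pics/top0.png"),(180,260,255,320)),("side",cv2.imread("pics/side0.png"),(180,265,265,310))):
    m=(im.max(2)<35).astype('uint8'); z=np.zeros_like(m); z[r0:r1,c0:c1]=m[r0:r1,c0:c1]
    k,l,s,c=cv2.connectedComponentsWithStats(z)
    for i in range(1,k):
        if s[i,4]>15: print(n,s[i],c[i].round(1))
E
```

```text
top [263 193  19  23 211] [272.4 204.1]
top [290 232  19  23 217] [298.9 242.9]
top [308 233   6   7  31] [310.4 236.1]
side [265 183  10  15 100] [268.6 191. ]
side [279 191  12  29 213] [284. 205.]
side [289 222  13  28 232] [294.7 235.9]
```

View pics/crop0.png

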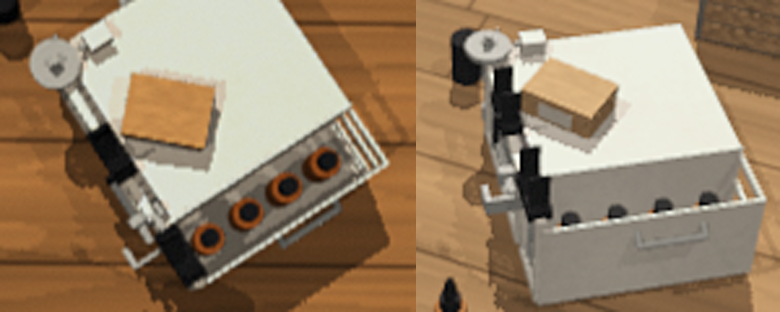

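```bash
cat > geo.py <<'E'
import numpy as np,pickle
def ray(f,u,v):
    d=f["R"].T@np.array([(u-f["cx"])/f["fx"],(v-f["cy"])/f["fy"],1]); return -f["R"].T@f["t"],d
def onz(f,u,v,z):
    o,d=ray(f,u,v); return o+d*(z-o[2])/d[2]
def tri(f,p,g,q):
    o1,d1=ray(f,*p);o2,d2=ray(g,*q)
    s=np.linalg.lstsq(np.c_[d1,-d2],o2-o1,rcond=None)[0]
    a,b=o1+s[0]*d1,o2+s[1]*d2; return (a+b)/2,np.linalg.norm(a-b)
def proj(f,X):
    c=f["R"]@X+f["t"]; return np.array([f["fx"]*c[0]/c[2]+f["cx"],f["fy"]*c[1]/c[2]+f["cy"]])
E
python3 - <<'E'
from geo import *
np.set_printoptions(precision=4,suppress=True)
T,S=[pickle.load(open(n+"0.pkl","rb")) for n in("top","side")]
g=onz(T,272.4,204.1,.15);m=onz(T,298.9,242.9,.15);h=onz(T,251.9,169.6,.164)
print(g,m,h,np.linalg.norm(g-m),np.linalg.norm(g-h),np.linalg.norm(h-m))
for a in((m-g),(g-h),(m-h)): print(np.degrees(np.arctan2(a[1],a[0])))
print(tri(T,(272.4,204.1),S,(284,205)),tri(T,(298.9,242.9),S,(294.7,235.9)),tri(T,(251.9,169.6),S,(277.3,182.3)))
d=(m-h)/np.linalg.norm(m-h)
# roof corners check at .126
for uv in((321,122),(378,207),(305,254)): print(onz(T,*uv,.126))
for p in (g,m):
  for z in(.144,.184): print(proj(S,np.r_[p[:2],z]),proj(T,np.r_[p[:2],z]))
for uv in((280,288),(248,296)): print('drop/dish',onz(T,*uv,0))
E
```

```text
[ 0.5821 -0.0138  0.15  ] [ 0.4809 -0.0839  0.15  ] [0.671  0.0409 0.164 ] 0.12315544169369928 0.10526609288855553 0.22783375585093787
-145.28489150647056
-148.39479586842356
-146.71114017374046
(array([ 0.5817, -0.0135,  0.1528]), np.float64(0.0006891587525975468)) (array([ 0.4806, -0.0835,  0.1536]), np.float64(0.00047520993859733764)) (array([0.6739, 0.0431, 0.1461]), np.float64(0.0031607968035584667))
[ 0.8129 -0.1444  0.126 ]
[ 0.5803 -0.2971  0.126 ]
[ 0.4528 -0.1015  0.126 ]
[284.2495 207.2451] [272.4003 204.3843]
[284.4543 196.4351] [272.3983 202.4375]
[294.8704 238.4472] [298.7757 243.0043]
[295.3196 227.5466] [299.6274 242.2896]
drop/dish [ 0.3573 -0.038   0.    ]
drop/dish [0.3337 0.0539 0.    ]
```

Carrier yaw: its x axis is at -56.6° (roof edges -56.9° and -56.7°). The catches are 123 mm apart against a nominal 125, and the triangulated heights are plausible. The fit puts the hinge at (0.675,0.046), main catch at (0.479,-0.083) and gate catch at (0.583,-0.014). I'll move above the main catch with the jaws turned -33°.

send_rows --grip_force 30 --motion '[{"dp":[0.028,-0.04,0.012],"rot":[0,0,-0.071],"grip":0.085},{"dp":[0.028,-0.04,0.012],"rot":[0,0,-0.071],"grip":0.085},{"dp":[0.028,-0.04,0.012],"rot":[0,0,-0.071],"grip":0.085},{"dp":[0.028,-0.04,0.012],"rot":[0,0,-0.071],"grip":0.085},{"dp":[0.028,-0.04,0.012],"rot":[0,0,-0.071],"grip":0.085},{"dp":[0.028,-0.04,0.012],"rot":[0,0,-0.071],"grip":0.085},{"dp":[0.028,-0.04,0],"rot":[0,0,-0.071],"grip":0.085},{"dp":[0.028,-0.04,0],"rot":[0,0,-0.071],"grip":0.085},{"dp":[0,-0.042,0],"rot":[0,0,0],"grip":0.085},{"dp":[0,-0.042,0],"rot":[0,0,0],"grip":0.085},{"dp":[0,-0.042,0],"rot":[0,0,0],"grip":0.085},{"dp":[0,-0.042,0],"rot":[0,0,0],"grip":0.085},{"dp":[0,-0.042,0],"rot":[0,0,0],"grip":0.085},{"dp":[0,-0.042,0],"rot":[0,0,0],"grip":0.085},{"dp":[0,-0.042,0],"rot":[0,0,0],"grip":0.085},{"dp":[0,0,0],"rot":[0,0,0],"grip":0.085}]'

```text
clock: 2.1
tcp_pos: [0.4976, -0.0218, 0.2984]
orientation: [3.016, 0.874, -0.018]
contact_force: [0.2, 1.1, 0.4]
grip_width: 0.085
```

```bash
cat > st.py <<'E'
from bench import get_obs
import numpy as np
from scipy.spatial.transform import Rotation as Ro
np.set_printoptions(precision=4,suppress=True)
def st():
    o=get_obs(); M=Ro.from_rotvec(o["orientation"]).as_matrix()
    print(o["clock"],"tcp",o["tcp_pos"],"jawang",np.degrees(np.arctan2(M[1,0],M[0,0])),"z",M[:,2],"F",o["contact_force"],"g",o["grip_width"],"q",o["joints"]); return o,M
if __name__=="__main__": st()
E
python3 st.py
```

```text
2.1 tcp [ 0.4976 -0.0218  0.2984] jawang 32.32238440173195 z [-0.0102 -0.0049 -0.9999] F [0.1841 1.0993 0.372 ] g 0.08497131119404583 q [-0.5053  0.1214  0.4675  1.9029 -0.0551  1.1412  0.5469]
```

send_rows --motion '[{"dp":[-0.009,-0.03,-0.01],"rot":[0.005,-0.01,0.02],"grip":0.085},{"dp":[-0.009,-0.03,-0.03],"rot":[0,0,0],"grip":0.085},{"dp":[0,0,-0.01],"rot":[0,0,0],"grip":0.085},{"dp":[0,0,0],"rot":[0,0,0],"grip":0.085}]'

```text
clock: 2.6
tcp_pos: [0.4798, -0.079, 0.2469]
orientation: [-3.005, -0.912, -0.001]
contact_force: [1.1, -0.0, 0.5]
grip_width: 0.0851
```

```bash
python3 - <<'E'
from st import st
from geo import *
from bench import imaging
import cv2
st(); f=imaging.grab_frame("wrist"); pickle.dump(f,open("w1.pkl","wb")); im=f["img"][:,:,::-1].copy()
cv2.imwrite("pics/w1.png",im)
for n,X in(("main",(.479,-.083,.184)),("gate",(.5835,-.0143,.184))): print(n,proj(f,np.array(X)))
E
```

```text
2.6 tcp [ 0.4798 -0.079   0.2469] jawang 33.77461237869594 z [ 0.0003  0.0019 -1.    ] F [ 1.0691 -0.0228  0.5427] g 0.08511534015399488 q [-0.4156  0.1486  0.5066  2.0029 -0.0871  1.0101  0.7222]
main [278.7069 236.1027]
gate [463.121  237.2293]
```

View pics/w1.png

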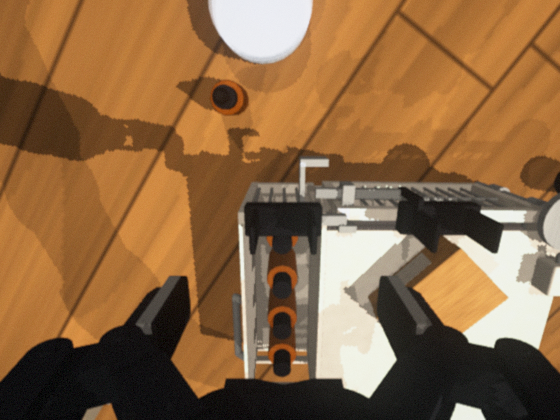

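Wrist view: the main catch's two tabs are at about (252,235) and (313,235), and the gate catch is at about (450,220). I'll measure them numerically.

```bash
python3 - <<'E'
from geo import *
f=pickle.load(open("w1.pkl","rb")); m=(f["img"].max(2)<40)
for r in range(196,260,4):
    x=np.flatnonzero(m[r,235:335])+235; runs=np.split(x,np.flatnonzero(np.diff(x)>1)+1); print(r,[(a[0],a[-1]) for a in runs if len(a)>2])
for r in (184,190,200,210,220,230,240,250,256):
    x=np.flatnonzero(m[r,385:520])+385; runs=np.split(x,np.flatnonzero(np.diff(x)>1)+1); print('g',r,[(a[0],a[-1]) for a in runs if len(a)>2])
for X in((.479,-.083,.184),(.479,-.083,.144)):
  for s in(-.023,.023):
    for e in (-.011,.011):
      print(s,e,X[2],proj(f,np.array(X)+s*np.array([.835,.55,0])+e*np.array([.55,-.835,0])))
print(-f["R"].T@f["t"])
E
```

```text
196 []
200 []
204 [(np.int64(247), np.int64(319))]
208 [(np.int64(245), np.int64(250)), (np.int64(252), np.int64(257)), (np.int64(259), np.int64(267)), (np.int64(269), np.int64(310))]
212 [(np.int64(245), np.int64(266)), (np.int64(268), np.int64(315))]
216 [(np.int64(246), np.int64(314))]
220 [(np.int64(246), np.int64(315))]
224 [(np.int64(246), np.int64(270)), (np.int64(275), np.int64(312)), (np.int64(314), np.int64(317))]
228 [(np.int64(246), np.int64(250)), (np.int64(252), np.int64(267)), (np.int64(272), np.int64(276)), (np.int64(282), np.int64(312))]
232 [(np.int64(246), np.int64(251)), (np.int64(255), np.int64(260)), (np.int64(265), np.int64(267)), (np.int64(272), np.int64(275)), (np.int64(277), np.int64(280)), (np.int64(285), np.int64(289)), (np.int64(292), np.int64(294)), (np.int64(296), np.int64(304)), (np.int64(306), np.int64(312))]
236 [(np.int64(252), np.int64(257)), (np.int64(274), np.int64(283)), (np.int64(285), np.int64(290)), (np.int64(309), np.int64(311))]
240 [(np.int64(253), np.int64(256)), (np.int64(273), np.int64(284))]
244 [(np.int64(253), np.int64(255)), (np.int
[... 462 characters left out ...]
(401)), (np.int64(404), np.int64(438)), (np.int64(452), np.int64(454)), (np.int64(456), np.int64(481)), (np.int64(484), np.int64(486)), (np.int64(488), np.int64(494)), (np.int64(496), np.int64(498))]
g 240 [(np.int64(421), np.int64(434)), (np.int64(476), np.int64(481))]
g 250 []
g 256 []
-0.023 -0.011 0.184 [244.2191131 220.4878367]
-0.023 0.011 0.184 [245.17394769 250.900251  ]
0.023 -0.011 0.184 [313.23755431 220.86488056]
0.023 0.011 0.184 [312.14510921 251.24234985]
-0.023 -0.011 0.144 [249.95377717 204.39532846]
-0.023 0.011 0.144 [250.62429869 230.79205007]
0.023 -0.011 0.144 [308.67474498 204.72716579]
0.023 0.011 0.144 [307.85672969 231.0978495 ]
[ 0.43703637 -0.0152868   0.39036008]
```

send_rows --motion '[{"dp":[0.001,-0.002,-0.02],"rot":[0,0,0],"grip":0.085},{"dp":[0,0,-0.03],"rot":[0,0,0],"grip":0.085},{"dp":[0,0,-0.03],"rot":[0,0,0],"grip":0.085},{"dp":[0,0,-0.01],"rot":[0,0,0],"grip":0.06},{"dp":[0,0,0],"rot":[0,0,0],"grip":0.055},{"dp":[0,0,0],"rot":[0,0,0],"grip":0.055}]'

```text
clock: 3.4
tcp_pos: [0.4848, -0.0761, 0.1595]
orientation: [-3.001, -0.927, -0.009]
contact_force: [-2.9, -3.0, -2.7]
grip_width: 0.055
```

```bash
python3 - <<'E'
from st import st
from geo import *
from bench import imaging
import cv2
st(); f=imaging.grab_frame("wrist"); im=f["img"][:,:,::-1]; g=imaging.grab_frame("side")["img"][:,:,::-1]
cv2.imwrite("pics/w2.png",np.hstack([im[120:,:400],cv2.resize(g[140:290,220:420],(400,300))]))if 0 else cv2.imwrite("pics/w2.png",np.hstack([im[120:420,80:480],cv2.resize(g[140:290,220:420],(400,300))]))
E
```

```text
3.4 tcp [ 0.4848 -0.0761  0.1595] jawang 34.32296828583817 z [ 0.005   0.0028 -1.    ] F [-2.9445 -3.007  -2.7485] g 0.05502313871526216 q [-0.3744  0.2807  0.4799  2.0873 -0.1824  0.8075  0.8146]
```

View pics/w2.png

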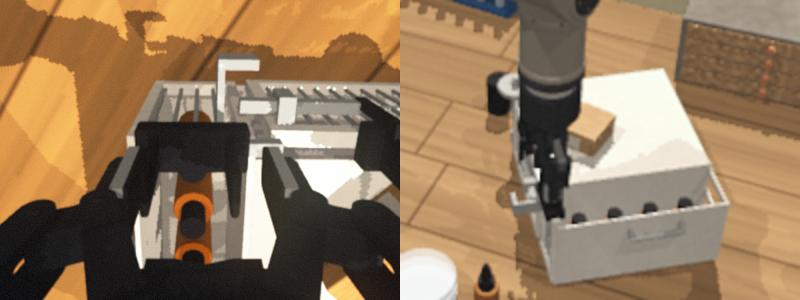

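Wrist view (left half): tabs at about (150,170) and (240,170), fingers at (125,200) and (275,200). The left finger is nearly touching because the TCP drifted 6 mm towards the gate. I'll recentre.

send_rows --motion '[{"dp":[-0.004,-0.006,-0.003],"rot":[0,-0.004,-0.01],"grip":0.06},{"dp":[0,0,0],"rot":[0,0,0],"grip":0.06},{"dp":[0,0,0],"rot":[0,0,0],"grip":0.06}]'

```text
clock: 3.88
tcp_pos: [0.4838, -0.0815, 0.1586]
orientation: [3.005, 0.912, 0.027]
contact_force: [-0.4, 0.1, 0.4]
grip_width: 0.0601
```

```bash
python3 st.py
```

```text
3.875 tcp [ 0.4838 -0.0815  0.1586] jawang 33.75491547005524 z [ 0.0168  0.0042 -0.9999] F [-0.4379  0.087   0.4257] g 0.06005640763570626 q [-0.3654  0.276   0.4827  2.0965 -0.187   0.7917  0.8207]
```

send_rows --motion '[{"dp":[-0.003,0,-0.003],"rot":[-0.004,0.015,0],"grip":0.05},{"dp":[0,0,0],"rot":[0,0,0],"grip":0.04},{"dp":[0,0,0],"rot":[0,0,0],"grip":0.027},{"dp":[0,0,0],"rot":[0,0,0],"grip":0.027},{"dp":[0,0,0],"rot":[0,0,0],"grip":0.027},{"dp":[0,0,0],"rot":[0,0,0],"grip":0.027},{"dp":[0,0,0],"rot":[0,0,0],"grip":0.027}]'

```text
clock: 4.75
tcp_pos: [0.481, -0.0814, 0.1562]
orientation: [-3.006, -0.912, -0.002]
contact_force: [-0.7, -0.4, 2.1]
grip_width: 0.0273
```

```bash
python3 - <<'E'
from st import st
from geo import *
from bench import imaging
import cv2
st(); f=imaging.grab_frame("wrist"); im=f["img"][:,:,::-1]; g=imaging.grab_frame("top"); pickle.dump(g,open("top3.pkl","wb")); g=g["img"][:,:,::-1]
cv2.imwrite("pics/w3.png",np.hstack([im[120:420,80:480],cv2.resize(g[145:265,230:390],(400,300))]))
E
```

```text
4.75 tcp [ 0.481  -0.0814  0.1562] jawang 33.74849191696104 z [ 0.001   0.0004 -1.    ] F [-0.6757 -0.3965  2.134 ] g 0.02728077274206257 q [-0.3681  0.2836  0.4838  2.0941 -0.1827  0.8023  0.8157]
```

View pics/w3.png

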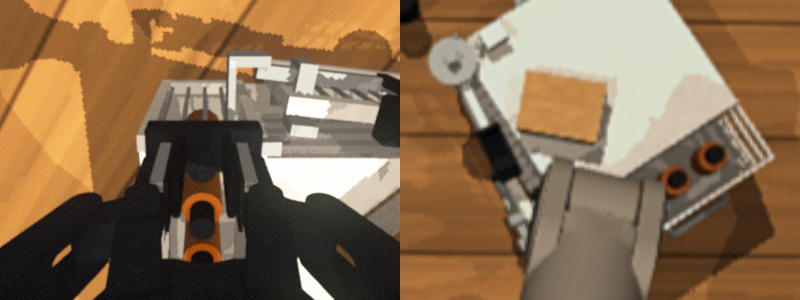

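Grip is 27 mm (main catch squeezed about 9 mm). The images show the gate ajar: its rail is off the front, and its catch has moved to top px (269,206). Now I'll release, lift and go above the gate catch.

send_rows --motion '[{"dp":[0,0,0],"rot":[0,0,0],"grip":0.085},{"dp":[0,0,0],"rot":[0,0,0],"grip":0.085},{"dp":[0,0,0],"rot":[0,0,0],"grip":0.085},{"dp":[0,0,0.03],"rot":[0,0,0],"grip":0.085},{"dp":[0,0,0.04],"rot":[0,0,0],"grip":0.085},{"dp":[0,0,0.03],"rot":[0,0,0],"grip":0.085},{"dp":[0.03,0.02,0],"rot":[0,0,-0.04],"grip":0.085},{"dp":[0.03,0.02,0],"rot":[0,0,-0.04],"grip":0.085},{"dp":[0.02,0.02,0],"rot":[0,0,-0.03],"grip":0.085},{"dp":[0.01,0.01,0],"rot":[0,0,0],"grip":0.085},{"dp":[0,0,0],"rot":[0,0,0],"grip":0.085}]'

```text
clock: 6.22
tcp_pos: [0.5735, -0.0097, 0.2603]
orientation: [3.053, 0.74, 0.006]
contact_force: [-0.6, -0.2, -0.2]
grip_width: 0.0853
```

```bash
python3 - <<'E'
from st import st
from geo import *
from bench import imaging
import cv2
st(); f=imaging.grab_frame("wrist"); pickle.dump(f,open("w4.pkl","wb")); im=f["img"][:,:,::-1].copy(); 
g=np.array([.5793,-.0024]); u=np.array([.890,.4555]); v=np.array([.4555,-.89])
for z in(.184,.144):
  for s,e in((-.023,-.011),(-.023,.011),(.023,.011),(.023,-.011)):
    p=proj(f,np.r_[g+s*u+e*v,z]); print(z,s,e,p)
    if z>.15: cv2.circle(im,tuple(int(a) for a in p.round()),1,(0,255,0),-1)
cv2.imwrite("pics/w4.png",cv2.resize(im[150:350,120:440],None,fx=2.5,fy=2.5))
E
```

```text
6.225 tcp [ 0.5735 -0.0097  0.2603] jawang 27.265146229541024 z [ 0.0038  0.0008 -1.    ] F [-0.6159 -0.2275 -0.1941] g 0.08528638132311238 q [-0.4881  0.2997  0.4953  1.7994 -0.1608  1.0783  0.5402]
0.184 -0.023 -0.011 [261.7609 205.262 ]
0.184 -0.023 0.011 [262.3076 234.7002]
0.184 0.023 0.011 [326.2046 234.73  ]
0.184 0.023 -0.011 [327.5329 205.3222]
0.144 -0.023 -0.011 [264.6257 191.8855]
0.144 -0.023 0.011 [265.0257 217.5403]
0.144 0.023 0.011 [320.0033 217.5803]
0.144 0.023 -0.011 [320.9856 191.9486]
```

View pics/w4.png

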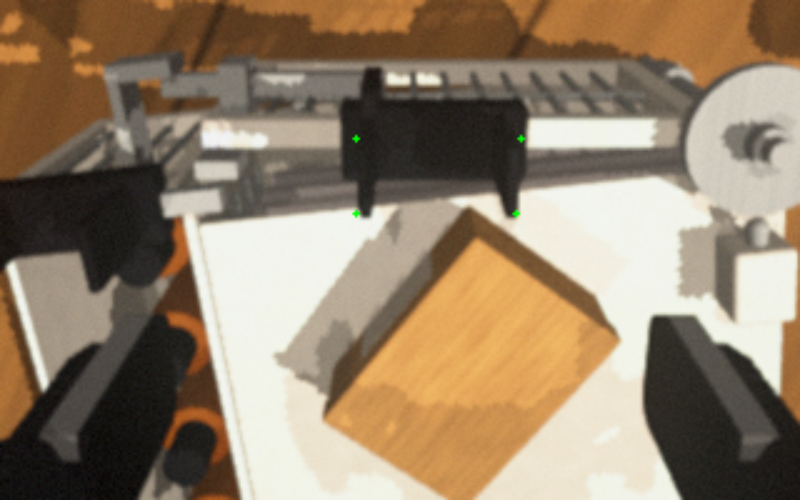

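The predicted corners (green) fall within about 1-2 mm of the gate catch's tabs at (365,215) and (512,215). The slide box corner lies just behind them at (470,210), so I'll keep the TCP slightly high and forward.

send_rows --motion '[{"dp":[0.005,0.009,0],"rot":[0,0,0],"grip":0.085},{"dp":[0,0,-0.02],"rot":[0,0,0],"grip":0.085},{"dp":[0,0,-0.025],"rot":[0,0,0],"grip":0.085},{"dp":[0,0,-0.025],"rot":[0,0,0],"grip":0.085},{"dp":[0,0,-0.015],"rot":[0,0,0],"grip":0.085},{"dp":[0,0,0],"rot":[0,0,0],"grip":0.07},{"dp":[0,0,0],"rot":[0,0,0],"grip":0.07}]'

```text
clock: 7.15
tcp_pos: [0.5775, -0.0032, 0.1754]
orientation: [-3.054, -0.733, -0.011]
contact_force: [-0.1, -0.2, -0.1]
grip_width: 0.0698
```

```bash
python3 st.py
```

```text
7.15 tcp [ 0.5775 -0.0032  0.1754] jawang 26.97647051372887 z [ 0.0067  0.0023 -1.    ] F [-0.0574 -0.2094 -0.1045] g 0.06983840892736089 q [-0.4609  0.4003  0.4614  1.879  -0.225   0.906   0.5784]
```

send_rows --grip_force 40 --motion '[{"dp":[0.001,0.003,-0.014],"rot":[-0.002,0.006,0],"grip":0.06},{"dp":[0,0,0],"rot":[0,0,0],"grip":0.05},{"dp":[0,0,0],"rot":[0,0,0],"grip":0.035},{"dp":[0,0,0],"rot":[0,0,0],"grip":0.024},{"dp":[0,0,0],"rot":[0,0,0],"grip":0.024},{"dp":[0,0,0],"rot":[0,0,0],"grip":0.024},{"dp":[0,0,0],"rot":[0,0,0],"grip":0.024}]'

```text
clock: 8.02
tcp_pos: [0.5783, 0.0, 0.1624]
orientation: [-3.054, -0.732, -0.001]
contact_force: [-1.0, 0.5, 1.1]
grip_width: 0.0247
```

```bash
python3 - <<'E'
from st import st
from bench import imaging
import cv2
st(); f=imaging.grab_frame("wrist"); cv2.imwrite("pics/w5.png",f["img"][:,:,::-1])
import numpy as np
# plan: radius & waypoint increments
h=np.array([.6772,.0477]); o,M=st(); p=o["tcp_pos"][:2]; r=p-h; print(np.linalg.norm(r),np.degrees(np.arctan2(r[1],r[0])))
for a in np.arange(0,1.7,.1):
    c,s=np.cos(-a),np.sin(-a); print(round(a,2),h+np.array([c*r[0]-s*r[1],s*r[0]+c*r[1]]))
E
```

```text
8.025 tcp [0.5783 0.     0.1624] jawang 26.95809848004098 z [ 0.0001  0.001  -1.    ] F [-0.9624  0.4796  1.0928] g 0.0246562249912985 q [-0.4589  0.4216  0.4544  1.8826 -0.2348  0.8894  0.5804]
8.075 tcp [0.5783 0.0001 0.1624] jawang 26.958780754461884 z [ 0.0001  0.0011 -1.    ] F [-0.5831  0.0156  1.4852] g 0.024346207093303377 q [-0.4589  0.4216  0.4544  1.8826 -0.2348  0.8894  0.5804]
0.10977051249040815 -154.27360714989945
0.0 [0.5783 0.0001]
0.1 [0.574  0.0102]
0.2 [0.5708 0.0206]
0.3 [0.5686 0.0314]
0.4 [0.5676 0.0423]
0.5 [0.5676 0.0533]
0.6 [0.5687 0.0642]
0.7 [0.5709 0.075 ]
0.8 [0.5741 0.0854]
0.9 [0.5784 0.0955]
1.0 [0.5837 0.1052]
1.1 [0.5899 0.1142]
1.2 [0.597  0.1226]
1.3 [0.6048 0.1302]
1.4 [0.6134 0.1371]
1.5 [0.6227 0.143 ]
1.6 [0.6325 0.1479]
```

View pics/w5.png

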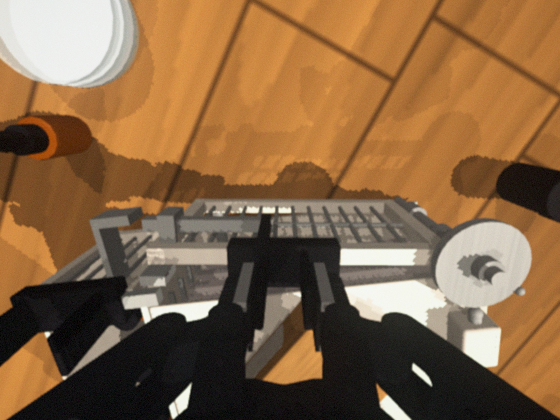

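Fingers straddle the gate catch's tabs at (240,300) and (325,300), with the opening at 24.5 mm (fully squeezed). I'll start the swing, correcting as I go.

send_rows --motion '[{"dp":[-0.0022,0.005,0],"rot":[0,0,-0.05],"grip":0.022},{"dp":[-0.002,0.005,0],"rot":[0,0,-0.05],"grip":0.022},{"dp":[-0.0017,0.0052,0],"rot":[0,0,-0.05],"grip":0.022},{"dp":[-0.0015,0.0052,0],"rot":[0,0,-0.05],"grip":0.022},{"dp":[-0.0012,0.0054,0],"rot":[0,0,-0.05],"grip":0.022},{"dp":[-0.001,0.0054,0],"rot":[0,0,-0.05],"grip":0.022},{"dp":[-0.0006,0.0055,0],"rot":[0,0,-0.05],"grip":0.022},{"dp":[-0.0004,0.0055,0],"rot":[0,0,-0.05],"grip":0.022}]'

```text
clock: 9.07
tcp_pos: [0.5678, 0.0427, 0.1625]
orientation: [3.139, 0.096, -0.0]
contact_force: [0.7, 0.1, -0.3]
grip_width: 0.0236
```

```bash
cat >> st.py <<'E'
    h=np.array([.6772,.0477]); o=get_obs(); r=o["tcp_pos"][:2]-h; a=np.degrees(np.arctan2(r[1],r[0]))
    print("radius",np.linalg.norm(r),"gate swing est",np.radians((213.4-a%360)),"moment",o["moment"])
E
python3 st.py
```

```text
File "st.py", line 9
    h=np.array([.6772,.0477]); o=get_obs(); r=o["tcp_pos"][:2]-h; a=np.degrees(np.arctan2(r[1],r[0]))
IndentationError: unexpected indent
```

```bash
sed -i 's/: st()$/:\n    st()/' st.py; python3 st.py; python3 - <<'E'
from bench import imaging
import cv2,numpy as np
im=imaging.grab_frame("wrist")["img"][:,:,::-1]; g=imaging.grab_frame("side")["img"][:,:,::-1]
cv2.imwrite("pics/w6.png",np.hstack([im[100:400,80:480],cv2.resize(g[140:290,220:420],(400,300))]))
E
```

```text
9.075 tcp [0.5678 0.0427 0.1625] jawang 3.521082755071711 z [-0.0001 -0.001  -1.    ] F [ 0.734   0.1482 -0.2967] g 0.023574626509758157 q [-0.6112  0.4227  0.5499  1.9076 -0.2789  0.8874  0.1389]
radius 0.10949040692126641 gate swing est 0.5373930097801076 moment [0.0171 0.5537 0.076 ]
```

View pics/w6.png

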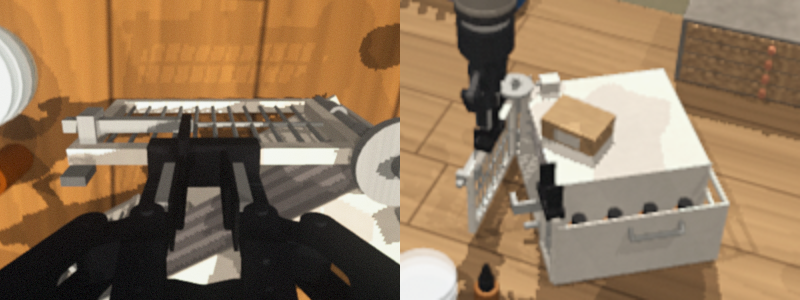

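The gate is opening with the gripper (side view: gate at (480,185), swung out about 30°). Continuing through the click.

send_rows --motion '[{"dp":[0,0.0055,0],"rot":[0,0,-0.05],"grip":0.022},{"dp":[0,0.0055,0],"rot":[0,0,-0.05],"grip":0.022},{"dp":[0.0004,0.0055,0],"rot":[0,0,-0.05],"grip":0.022},{"dp":[0.0007,0.0054,0],"rot":[0,0,-0.05],"grip":0.022},{"dp":[0.001,0.0054,0],"rot":[0,0,-0.05],"grip":0.022},{"dp":[0.0012,0.0054,0],"rot":[0,0,-0.05],"grip":0.022},{"dp":[0.0015,0.0052,0],"rot":[0,0,-0.05],"grip":0.022},{"dp":[0.0017,0.0052,0],"rot":[0,0,-0.05],"grip":0.022},{"dp":[0.002,0.0051,0],"rot":[0,0,-0.05],"grip":0.022},{"dp":[0.0023,0.005,0],"rot":[0,0,-0.05],"grip":0.022}]'

```text
clock: 10.42
tcp_pos: [0.5788, 0.0951, 0.1626]
orientation: [3.065, -0.682, -0.002]
contact_force: [-0.3, 0.4, -0.5]
grip_width: 0.0231
```

```bash
python3 st.py
```

```text
10.425 tcp [0.5788 0.0951 0.1626] jawang -25.08627752713342 z [-0.0016 -0.0008 -1.    ] F [-0.3013  0.4279 -0.4607] g 0.023071863902111266 q [-0.7674  0.4777  0.6636  1.8709 -0.3637  0.9181 -0.3706]
radius 0.10924040150949829 gate swing est 1.032056666506264 moment [0.5424 0.463  0.3491]
```

send_rows --motion '[{"dp":[0.0025,0.0049,0],"rot":[0,0,-0.05],"grip":0.022},{"dp":[0.0028,0.0048,0],"rot":[0,0,-0.05],"grip":0.022},{"dp":[0.003,0.0046,0],"rot":[0,0,-0.05],"grip":0.022},{"dp":[0.0032,0.0045,0],"rot":[0,0,-0.05],"grip":0.022},{"dp":[0.0035,0.0043,0],"rot":[0,0,-0.05],"grip":0.022},{"dp":[0.0037,0.0041,0],"rot":[0,0,-0.05],"grip":0.022},{"dp":[0.0038,0.0039,0],"rot":[0,0,-0.05],"grip":0.022},{"dp":[0.004,0.0037,0],"rot":[0,0,-0.05],"grip":0.022},{"dp":[0.0042,0.0035,0],"rot":[0,0,-0.05],"grip":0.022},{"dp":[0.0044,0.0033,0],"rot":[0,0,-0.05],"grip":0.022},{"dp":[0.0046,0.003,0],"rot":[0,0,-0.05],"grip":0.022},{"dp":[0.0047,0.0028,0],"rot":[0,0,-0.05],"grip":0.022},{"dp":[0,0,0],"rot":[0,0,0],"grip":0.022}]'

```text
clock: 12.05
tcp_pos: [0.6247, 0.1434, 0.1626]
orientation: [-2.723, 1.56, 0.007]
contact_force: [-3.2, 0.8, 2.1]
grip_width: 0.0235
```

```bash
python3 st.py; python3 - <<'E'
from bench import imaging
import cv2,numpy as np
im=imaging.grab_frame("wrist")["img"][:,:,::-1]; g=imaging.grab_frame("side")["img"][:,:,::-1];t=imaging.grab_frame("top")["img"][:,:,::-1]
cv2.imwrite("pics/w7.png",np.vstack([np.hstack([im[120:420,80:480],cv2.resize(g[140:290,220:420],(400,300))]),np.hstack([cv2.resize(t[120:270,200:400],(400,300)),t[120:420,0:400]])]))
E
```

```text
12.05 tcp [0.6247 0.1434 0.1626] jawang -59.61499435882407 z [-0.0019  0.0051 -1.    ] F [-3.178   0.7838  2.1356] g 0.023493492502897135 q [-0.8647  0.6105  0.7911  1.7436 -0.5106  1.0052 -0.9211]
radius 0.10919880869064079 gate swing est 1.6517006118752293 moment [ 0.4461  0.6422 -0.0018]
```

View pics/w7.png

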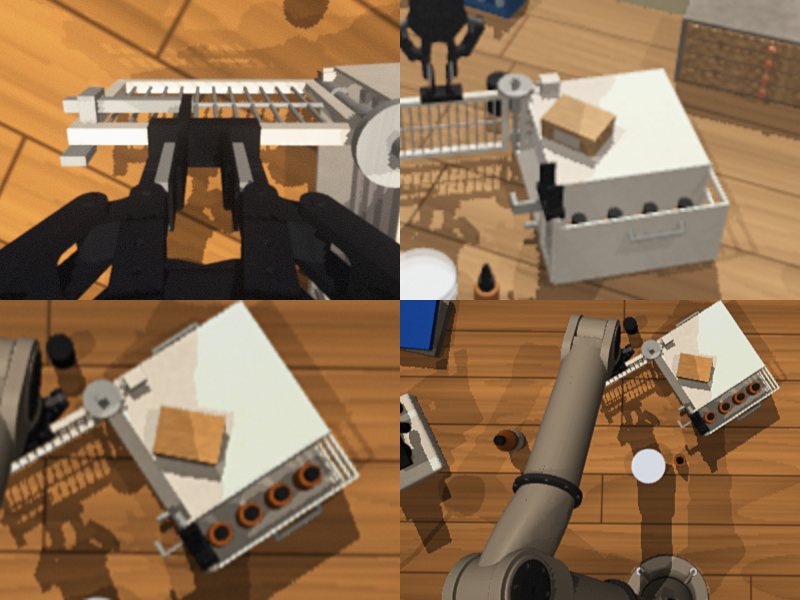

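The pictures show the gate square to the front or a bit past it, the fingers still on its catch, and everything else in place. I'll let it settle, check the drift and hand in.

send_rows --motion '[{"dp":[0,0,0],"rot":[0,0,0],"grip":0.022},{"dp":[0,0,0],"rot":[0,0,0],"grip":0.022},{"dp":[0,0,0],"rot":[0,0,0],"grip":0.022},{"dp":[0,0,0],"rot":[0,0,0],"grip":0.022}]'

```text
clock: 12.7
tcp_pos: [0.6242, 0.1432, 0.1626]
orientation: [-2.724, 1.557, 0.006]
contact_force: [-1.1, -0.6, 0.2]
grip_width: 0.0238
```

```bash
python3 st.py; python3 -c "
from bench import get_obs,hand_in
o=get_obs(); print(o['qvel'].round(4))
if abs(o['qvel']).max()<.03: print(hand_in())"
```

```text
12.7 tcp [0.6242 0.1432 0.1626] jawang -59.52548676475808 z [-0.0015  0.0057 -1.    ] F [-1.1424 -0.5581  0.2288] g 0.023756608188743127 q [-0.8644  0.6092  0.7904  1.7452 -0.5102  1.004  -0.9194]
radius 0.10918669326649359 gate swing est 1.6472847278794918 moment [0.3246 0.4032 0.0731]
[-0.0001 -0.0017 -0.0018  0.0007 -0.0006 -0.0002  0.0009]
the job is handed in; nothing more can be done
None
```

The gate is open and held wide, and I handed the job in at 12.7 s of the 48 s allowed; no verdict was reported. I squeezed the main catch so the gate sprang ajar, let that catch go, then squeezed the gate's own catch and swung the gate past its click.

**Gate angle:** about 1.62–1.65 rad, estimated from the jaw direction and the grip's position about the hinge, against the 1.45 needed. The joint itself cannot be read directly. The arm was still, with joint speeds below 0.002 rad/s.

**Grip:** the fingers read 23.8 mm on the gate's catch, slightly under the nominal 26 mm when fully squeezed. I take that as fully squeezed with a little give in the fingers or tabs. The side and wrist views showed the gate following the fingers.

**Wrist force:** at the end it read only about 1.3 N, less than the 2 N expected to hold the gate. The grip was set to 40 N, but I could not measure how hard the fingers press on the gate.

**Other objects:** in the last pictures the slide box, dropper, dishes and the rest stood where they were. I judged this by eye and did not measure it.

I viewed 9 pictures.

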